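Index and lock the ink carousel

ROBOT

A 6-joint arm with a two-finger parallel gripper is mounted at the origin on a cart in front of the work surface, level with it; the furniture and walls round the work are solid. World frame = base frame: x ahead of the robot, y to its left, z up, the work surface at z = 0. Lengths are in mm, angles in rad, forces in N, time in s.
With the tool pointing down it reaches from about 350 to 875 mm from the base axis. Payload 4.2 kg.
Tool frame: the origin (TCP) lies between the finger pads; the fingertips stand 17 mm ahead of it and the grasp point (between the pads) lies 2 mm behind it; z points along the fingers, y is the line along which they close (so a half turn about z gives the same grasp; the last joint's range is limited). The gripper opens to 85 mm and grips with 20 to 120 N. Pads are 22 mm wide; open, the fingers measure 114 mm over their backs; the gripper's body (76 mm by 85 mm) begins 54 mm behind the grasp point. The pads swing forward as they close: fully open they stand 13 mm farther back than shut.
Start: joints at [-0.851, 0.385, 0.008, 0, -1.194, -0.259], TCP at [277.927, -559.782, 248.312] pointing down, gripper open.
Joint ranges: [-3.14, 3.14], [-1.21, 2.06], [-1.07, 1.41], [-3.16, 2.05], [-2.99, -0.16], [-3.1, 3.1]. Speed limits (rad/s): [2.79, 2.79, 3.14, 3.14, 3.14, 3.14].

INTERFACE

Orientations are given as a unit quaternion [x, y, z, w].
In Python, from bench import arm, imaging, job_done gives the robot as it stands (arm), with the cameras (imaging) and the job as plain functions.
- The arm moves only by the shell command python3 jog.py 'ROWS' [OPENING]. ROWS is rows parted by semicolons, their numbers by spaces, 1 to 10 of them, each of 6 numbers: dx, dy, dz in mm, then a rotation vector rx, ry, rz in rad; each row is the pose to reach, as a shift and turn from the pose commanded when the command began, along the tool's axes at that moment; what a row does not reach only later rows make up. A row lasts 1/10 s, in which the tool goes at most 50 mm and 0.15 rad, less where a joint would pass 70% of its speed; a pose out of reach is approached as far as the arm can. OPENING is the finger opening in mm, set as the command begins (- or left out keeps the last). The fingers move at their own pace and stop on an object; the grip force is fixed at half the most. Time passes only in rows, so rows that do not move let the fingers close. It prints the time, the measured TCP pose, the force, the opening and the grip force at its end.
- arm.read_state(): the state, without advancing time (a new reading comes with each control period).
- imaging.get_image(name): name is "side" or "top"; returns the picture (384x512x3 uint8, blue, green, red); there is no depth.
- imaging.get_calibration(name): a dict with "K" (3x3 intrinsics, pixels), "D" ([k1, k2, p1, p2, k3] as OpenCV has them; the pictures are not rectified), "rvec" (rotation vector, rad) and "tvec" (3), from world to camera coordinates, as OpenCV has them. Camera axes: x right, y down, z forward; pixel columns grow to the right and rows downward; lengths in mm; the calibration is good to about 2 mm. A picture is of the moment at which its call begins. get_calibration takes no time and is no camera call.
- job_done(): hands the job in; it is judged then, once.
The state is a dict: "clock": time; "joints": joint angles; "joint_vel": joint speeds; "joint_efforts": joint torques, N m; "position": TCP position; "ee_rot": TCP orientation; "contact_force": force on the tool from outside, world axes, zero at the start; "wrist_torque": the same for the moment, N m; "gripper_width": finger opening in mm; "grasp_force": force on a finger pad.
Only numpy, scipy, OpenCV 4.12 (cv2) and the standard library are available. Lean on these libraries where they do the work, as an engineer would, in place of code of your own. Each camera call takes 0.05 s, during which the arm holds its last target. There are 200 camera calls.

TASK

Lock the ink carousel with its open jar at the front: lift the index pin out of its wooden stand and set it upright in the brass bushing of the carousel, let go, then push the carousel gently round by one of its posts until the pin falls by itself into the notch of the ring below, and stop as soon as you feel it catch. Do not handle the pin again once the carousel turns, keep off the ink jars, leave the other things where they are, and back away at the end.

Things in the scene. Friction and masses are not known exactly. Their poses are not given: they have to be found in the camera images.
- base: Fixed round dark wooden foot of the ink carousel, 244 mm across, with a brass pointer at its front. Origin on the turning axis at table height, z up; its own -x axis runs out along the pointer. An grey-painted metal index ring lies fixed on it (radii 78 to 118 mm, flat top 16 mm above the table) with one notch, 14 mm wide and 12 mm deep, cut across its width.
- pointer (a point): Tip of the brass pointer, 144 mm from the turning axis on the base's -x side, 3 mm above the table. The ring was clamped by hand: its notch lies up to 0.22 rad to either side of the pointer; its exact place is not measured and has to be felt.
- carousel (a joint): Angle of the turning top on the base, rad, positive anticlockwise from above; 0 = bushing over the pointer. Starts at 0.62 to 1.05: turn it clockwise. Slight friction (about 1.5 N at a post); stays where left. The top is a wooden disc of radius 84 mm, upper face 30 mm above the table, with three ink jars held in wells, three spokes with posts, and the bushing block.
- bushing (a point): Centre of the upper mouth of the brass bushing (a block 36 x 28 x 22 mm on the rim of the top), 98 mm from the turning axis, 40 mm above the table. Its vertical hole is 12.6 mm wide with a 2 mm chamfer and goes right through; 2 mm below it is the top of the index ring. In the base's own frame it lies at angle pi + joint about the turning axis.
- post0 (a point): Centre of the top end of an upright steel post, 12 mm thick (16 mm across its head, the top 6 mm), rising from the end of a spoke (30 mm above the table) to 82 mm above the table, 98 mm from the turning axis, 60 degrees anticlockwise (from above) of the bushing.
- post1 (a point): The same on the post 180 degrees from the bushing, at the far side of the axis.
- post2 (a point): The same on the post 60 degrees clockwise of the bushing.
- jar_open: Open glass ink jar, 41 mm across, held in a well of the carousel (it can only spin in place) just inside the bushing, 52 mm from the axis; its rim is 59 mm above the table. Origin: centre of its underside.
- jar_a: Ink jar with black cap, 46 mm across, held in a well of the carousel 52 mm from the axis, 120 degrees anticlockwise of the open jar; its top is 66 mm above the table. Origin: centre of its underside.
- jar_b: Ink jar with black cap like jar_a, 120 degrees clockwise of the open jar.
- pin: Loose steel index pin, 60 g, 82 mm long: shaft 10 mm thick with a tapered foot, and a dark round grip head 18 mm across from 62 to 82 mm above the foot. Origin: centre of the foot's end, z up to the head. It starts upright in the stand, foot 8 mm above the table. Standing in the bushing on the ring its foot is 16 mm above the table; fallen into the notch, 4 mm.
- stand: Fixed light wooden block 60 x 60 x 30 mm with a hole 13 mm wide and 22 mm deep in its middle, which holds the pin. Origin: centre of its underside.
- rinse_jar: Bystander: glass water jar, 65 mm across, 81 mm tall; origin at the centre of its underside.
- eraser: Bystander: eraser, 23 x 58 x 13 mm; origin at the centre of its underside.
- ink_cap: Bystander: loose black ink jar cap, 46 mm across, 16 mm tall; origin at the centre of its underside.
- packet: Bystander: flat kraft paper packet, 82 x 60 x 5 mm; origin at the centre of its underside.

How it is judged:
By the outcome, as a careful person would: the job done as asked, in the order asked, and still so for the second after the job is handed in, with the robot touching nothing.
It also fails if it takes over 61 s, if anything falls off the work surface, if the arm or the gripper's body presses on something with over 40 N, if the wrist force passes 120 N, or if a joint passes its speed limit or range.

## Working session

There is one attempt and no reset: what is moved stays moved. The work goes in short steps, Python scripts to look and compute and a shell command to move; the robot and the scene stay as the last step left them, time stands still between calls to the robot, and variables do not carry over. Pictures are saved under pics/ and viewed, at most 13 in all, crops included, and the job is handed in when it is done.

```bash
ls; mkdir -p pics; cat > h.py <<'E'
import numpy as np, cv2
from bench import arm, imaging, job_done
from scipy.spatial.transform import Rotation as R
def cal(n):
    c=imaging.get_calibration(n); K=np.array(c['K'],float);D=np.array(c['D'],float);r=np.array(c['rvec'],float).ravel();t=np.array(c['tvec'],float).ravel()
    return K,D,r,t
def ray(n,uv):
    K,D,r,t=cal(n); M=cv2.Rodrigues(r)[0]
    p=cv2.undistortPoints(np.array([[uv]],float),K,D)[0,0]
    d=M.T@np.array([p[0],p[1],1]); return -M.T@t, d/np.linalg.norm(d)
def plane(n,uv,z):
    o,d=ray(n,uv); return o+d*(z-o[2])/d[2]
def tri(a,b):
    o1,d1=ray('top',a);o2,d2=ray('side',b)
    s=np.linalg.lstsq(np.c_[d1,-d2],o2-o1,rcond=None)[0]
    p,q=o1+s[0]*d1,o2+s[1]*d2
    return (p+q)/2,np.linalg.norm(p-q)
def proj(n,P):
    K,D,r,t=cal(n); return cv2.projectPoints(np.array(P,float).reshape(-1,3),r,t,K,D)[0].reshape(-1,2)
E
python3 - <<'E'
from h import *
for n in('top','side'):
    im=imaging.get_image(n); cv2.imwrite(f'pics/{n}0.png',im); cv2.imwrite(f'pics/{n}0b.png',cv2.resize(im,(800,600),interpolation=cv2.INTER_CUBIC))
    print(n,ray(n,(256,192)))
s=arm.read_state(); print(s)
E
```

```text
bench.py
jog.py
pics
top (array([ 298.24108796,  143.97274784, 1084.57266563]), array([ 0.17874802, -0.03572876, -0.98324595]))
side (array([ 339.82030445, 1037.93687825,  843.53595939]), array([ 0.13123211, -0.76606233, -0.62922702]))
{'clock': 0.1, 'joints': array([-8.51426047e-01,  3.85514350e-01,  6.75953208e-03, -4.35991393e-04,
       -1.19400535e+00, -2.58601163e-01]), 'joint_vel': array([ 0.00108853, -0.00261428,  0.00429065,  0.00040082, -0.00089125,
        0.00168026]), 'joint_efforts': array([-2.64615182e-04, -3.93320239e+01,  1.88929456e+01,  4.19794500e+00,
       -2.58475760e-03,  1.07626317e-05]), 'position': array([ 277.69888338, -559.37296842,  247.30869347]), 'ee_rot': array([-2.28273539e-01,  9.73596521e-01,  9.62027018e-04, -2.82358874e-04]), 'contact_force': array([0.86164055, 0.47435894, 0.87588881]), 'wrist_torque': array([0.07557603, 0.01736897, 0.0036629 ]), 'grasp_force': 0.0, 'gripper_width': 85.56469076374037}
```

View pics/top0b.png

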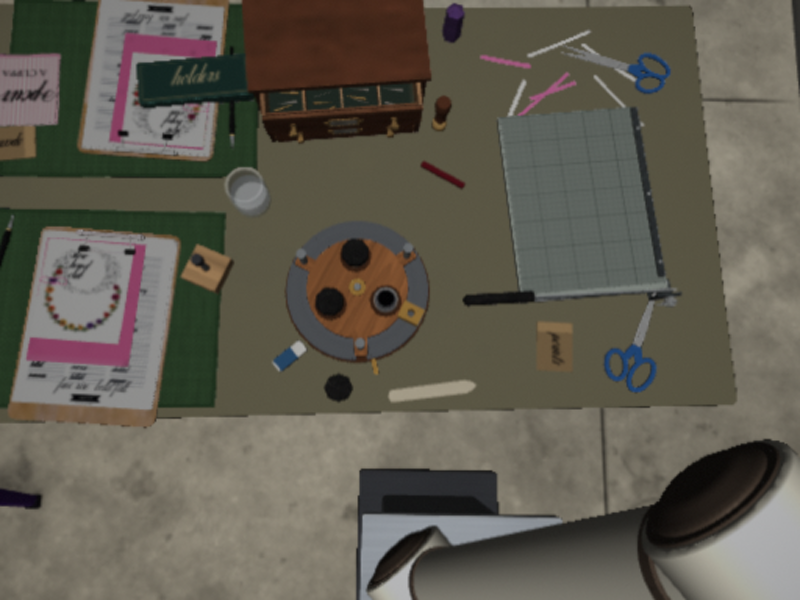

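View pics/side0b.png

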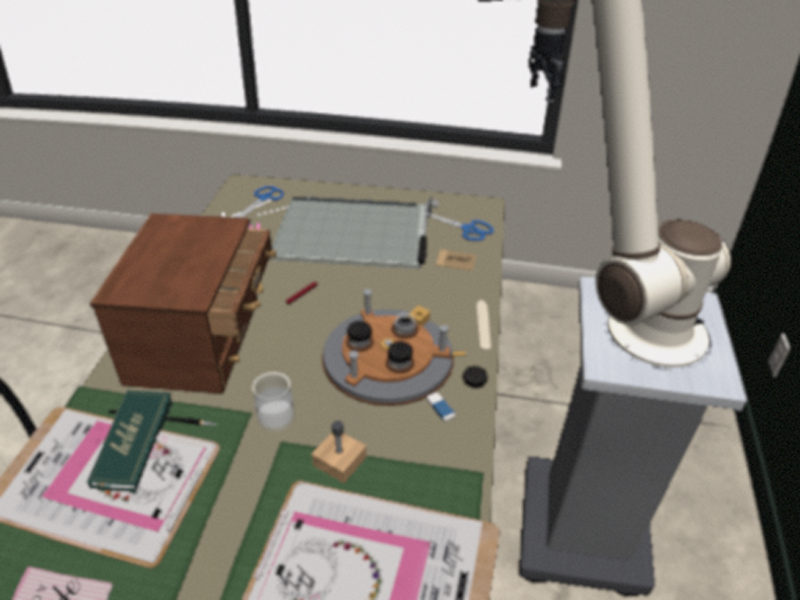

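The top view shows the carousel axis near (358,288), the bushing (411,312), posts (361,345), (302,257) and (408,248), the pointer tip (376,372) and the pin on its stand at (200,262). In the side view the pin head is at (337,428) and the bushing at (420,313). I'll take enlarged crops to refine these.

```bash
python3 - <<'E'
from h import *
def crop(n,x,y,w,h):
    im=cv2.imread(f'pics/{n}0.png')[y:y+h,x:x+w]; return cv2.resize(im,(400,300),interpolation=cv2.INTER_CUBIC)
m=np.vstack([np.hstack([crop('top',180,135,100,75+25) if 0 else crop('top',178,138,112,84),crop('top',108,150,48,36)]),
 np.hstack([crop('side',200,180,100,75),crop('side',190,265,64,48)])])
m=cv2.convertScaleAbs(m,alpha=1.6)
cv2.imwrite('pics/m0.png',m)
E
```

```text
(no output)
```

View pics/m0.png

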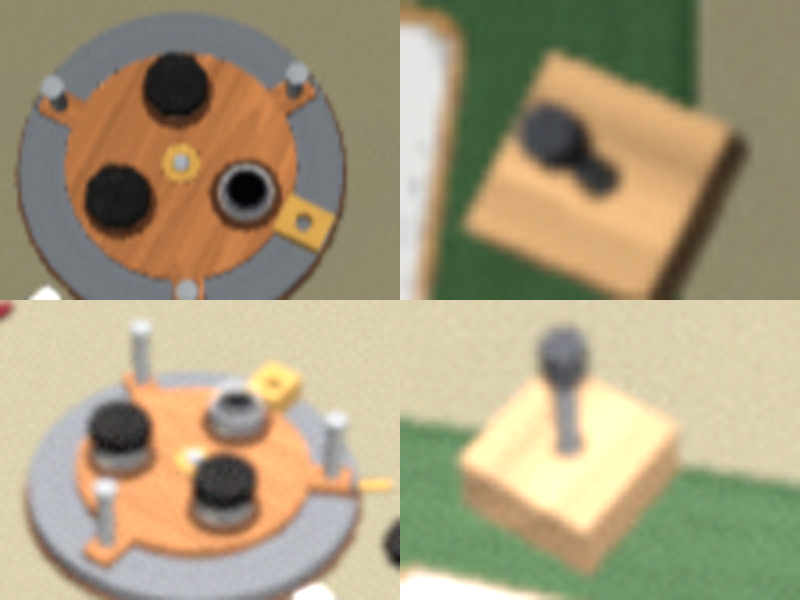

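The crops show post heads in the top view at (52,87), (297,73) and (187,289), the bushing hole at (304,221) and the pin head at (550,134). In the side view the posts are at (140,326), (335,419) and (104,488), the bushing hole at (272,383) and the pin head at (562,352). Next I'll triangulate these points and check them against the given geometry.

```bash
cat > meas.py <<'E'
from h import *
def dark(n,x,y,w,h,im=None):
    im=cv2.imread(f'pics/{n}0.png') if im is None else im
    c=im[y:y+h,x:x+w].astype(int)
    return c
T=lambda u,v:(178+(u+.5)*.28-.5,138+(v+.5)*.28-.5)
S=lambda u,v:(200+(u+.5)*.25-.5,180+(v-300+.5)*.25-.5)
pts={'post0':((297,73),(140,326)),'post1':((52,87),(104,488)),'post2':((187,289),(335,419)),'bush':((304,221),(272,383))}
P={}
for k,(a,b) in pts.items():
    p,e=tri(T(*a),S(*b)); P[k]=p
    z=40 if k=='bush' else 82
    print(k,p.round(1),'gap',round(e,1),'planeT',plane('top',T(*a),z)[:2].round(1),'planeS',plane('side',S(*b),z)[:2].round(1))
# pin head
a=(108+(150.5)*.12-.5,150+134.5*.12-.5); b=(190+(162.5)*.16-.5,265+52.5*.16-.5)
p,e=tri(a,b); print('head',p.round(1),e, plane('top',a,84)[:2],plane('side',b,80)[:2])
# hand masks
for n,(x,y,w,h) in (('top',(115,155,30,25)),('side',(205,265,24,18))):
    c=cv2.imread(f'pics/{n}0.png')[y:y+h,x:x+w].astype(int); sat=c.max(2)-c.min(2)
    m=((c.max(2)<75)&(sat<22)).astype(np.uint8)
    k,l,st,ce=cv2.connectedComponentsWithStats(m); i=1+st[1:,4].argmax(); print(n,ce[i]+[x,y],st[i])
# fit: joint centre
ang={'bush':0,'post0':60,'post1':180,'post2':-60}
A=np.array([P[k][:2] for k in ang]); M=np.array([[98*np.cos(np.radians(v)),98*np.sin(np.radians(v))] for v in ang.values()])
ca,cm=A.mean(0),M.mean(0); X,Y=(M-cm),(A-ca)
th=np.arctan2((X[:,0]*Y[:,1]-X[:,1]*Y[:,0]).sum(),(X*Y).sum())
Rr=np.array([[np.cos(th),-np.sin(th)],[np.sin(th),np.cos(th)]])
c=ca-Rr@cm; print('centre',c,'bush dir',th,'res',(A-(M@Rr.T+c)).round(1).tolist()); print('bush fit',(c+98*np.array([np.cos(th),np.sin(th)])))
pt=plane('top',(376/1.5625,372/1.5625),3); print('pointer',pt, np.linalg.norm(pt[:2]-c)); d=np.arctan2(*(pt[:2]-c)[::-1]); print('ptr dir',d,'joint',th-d)
E
python3 meas.py
```

```text
post0 [565.5  97.2  82.2] gap 1.5 planeT [566.4  97.2] planeS [564.8  97.2]
post1 [551.  266.2  80. ] gap 1.8 planeT [551.5 266. ] planeS [549.5 268.5]
post2 [412.5 169.   81.8] gap 2.8 planeT [413.9 169. ] planeS [411.1 169.4]
bush [468.1  88.4  37.9] gap 2.8 planeT [469.2  88.5] planeS [466.4  91.2]
head [536.1 426.2  83.7] 2.1112529014395323 [537.11256867 426.16739552] [535.95930535 423.40274837]
top [122.76335878 163.65648855] [  0   0  19  19 131]
side [215.56 275.88] [ 8  9  6  6 25]
centre [509.67663416 177.40860954] bush dir -2.0080217530810014 res [[-0.1, -0.2], [-0.3, 0.1], [-0.1, 0.1], [0.5, 0.0]]
bush fit [468.18073636  88.62747153]
pointer [373.22021298 142.02989931   3.        ] 140.9681099356101
ptr dir -2.8879108697156 joint 0.8798891166345988
```

The geometry agrees: the posts come out about 82 mm high, the fit residuals are under 0.5 mm, the joint is about 0.88, and the pin head is near (536,426). Next I'll compute the move to a hover above the pin.

```bash
cat > go.py <<'E'
import sys
from h import *
s=arm.read_state(); M=R.from_quat(s['ee_rot']).as_matrix()
p=s['position']; t=np.array([float(a) for a in sys.argv[1:4]])
print('clk',round(s['clock'],2),'pos',p.round(1),'w',round(s['gripper_width'],1),'F',s['contact_force'].round(1),'j',s['joints'].round(2))
print('ideal-quat err',(R.from_quat([-.2571,.9664,0,0]).inv()*R.from_quat(s['ee_rot'])).as_rotvec().round(4),'tool y',M[:,1].round(3))
print('shift',(M.T@(t-p)).round(1),'dist',np.linalg.norm(t-p).round(1))
E
python3 go.py 536 426 150
python3 jog.py '-33 38 0 0 0 0;-66 76 0 0 0 0;-98 114 5 0 0 0;-131 151 10 0 0 0;-164 188 15 0 0 0;-197 226 20 0 0 0;-230 264 25 0 0 0;-262 301 30 0 0 0;-295 338 35 0 0 0;-327 375 40 0 0 0' 60; python3 go.py 536 426 150
```

```text
clock: 1.1
position: [403.9, -76.5, 208.2]
ee_rot: [-0.228, 0.974, 0.0, 0.0]
contact_force: [0.6, -0.4, 0.5]
gripper_width: 59.9
grasp_force: 0.0
clk 1.1 pos [403.9 -76.5 208.2] w 59.9 F [ 0.6 -0.4  0.5] j [ 0.21  0.05 -0.54 -0.   -0.98 -1.32]
ideal-quat err [ 0.0001 -0.0004  0.0591] tool y [-0.445  0.896 -0.   ]
shift [-341.8  391.3   58.3] dist 522.8
```

```bash
python3 jog.py '-33 38 5 0 0 0;-66 76 10 0 0 0;-99 114 15 0 0 0;-132 151 20 0 0 0;-165 189 25 0 0 0;-198 227 30 0 0 0;-231 265 35 0 0 0;-264 302 40 0 0 0;-297 340 50 0 0 0;-325 372 58 0 0 0'; python3 jog.py '-17 19 0 0 0 0;-17 19 0 0 0 0;-17 19 0 0 0 0' ; python3 go.py 536 426 79
python3 - <<'E'
from h import *
o=[]
for n,x,y in(('top',100,140),('side',180,230)):
    im=imaging.get_image(n); cv2.imwrite(f'pics/{n}1.png',im); o.append(cv2.resize(im[y:y+75,x:x+70],(400,428),interpolation=cv2.INTER_CUBIC))
cv2.imwrite('pics/m1.png',cv2.convertScaleAbs(np.hstack(o),alpha=1.5))
E
```

```text
clock: 2.1
position: [529.7, 401.2, 149.4]
ee_rot: [-0.229, 0.974, -0.0, -0.0]
contact_force: [0.1, 0.7, -0.0]
gripper_width: 60.4
grasp_force: 0.0
clock: 2.4
position: [536.0, 423.7, 149.1]
ee_rot: [-0.229, 0.974, -0.001, -0.001]
contact_force: [-0.5, -1.1, -1.0]
gripper_width: 60.0
grasp_force: 0.0
clk 2.4 pos [536.  423.7 149.1] w 60.0 F [-0.5 -1.1 -1. ] j [ 0.9   0.56  0.04 -0.   -1.05 -2.01]
ideal-quat err [0.0007 0.0022 0.0588] tool y [-0.445  0.895 -0.001]
shift [-1.2  2.1 70.1] dist 70.1
```

View pics/m1.png

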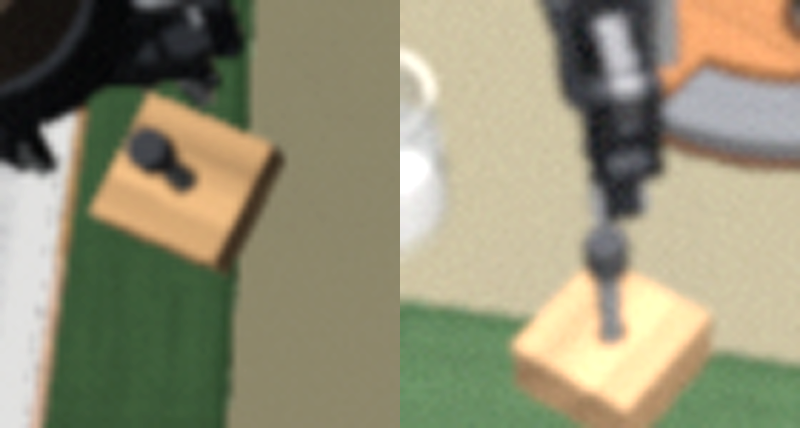

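The gripper hovers above the pin, with fingers on both sides in both views (head at about (150,150) left, (606,248) right). I'll check the clearance to the rinse jar, then descend.

```bash
python3 -c "
from h import *
print(plane('top',(161,126),0),plane('top',(157,118),81),plane('side',(274/1.5625,420/1.5625),0))"; python3 jog.py '-1 2 20 0 0 0;-1 2 40 0 0 0;-1 2 55 0 0 0;-1 2 65 0 0 0;-1 2 70 0 0 0;-1 2 70 0 0 0'; python3 go.py 536 426 79
```

```text
[669.55353884 364.08435986   0.        ] [662.37490576 358.74539277  81.        ] [662.41637516 367.73724788   0.        ]
clock: 3.1
position: [536.5, 425.6, 79.9]
ee_rot: [-0.228, 0.974, -0.0, -0.0]
contact_force: [-1.1, -0.5, 1.2]
gripper_width: 60.0
grasp_force: 0.0
clk 3.1 pos [536.5 425.6  79.9] w 60.0 F [-1.1 -0.5  1.2] j [ 0.91  0.63 -0.03  0.   -0.92 -2.02]
ideal-quat err [0.0004 0.0007 0.0595] tool y [-0.444  0.896 -0.   ]
shift [0.3 0.6 0.9] dist 1.1
```

Now I'll close the fingers.

```bash
python3 jog.py '0 0 0 0 0 0;0 0 0 0 0 0;0 0 0 0 0 0;0 0 0 0 0 0;0 0 0 0 0 0;0 0 0 0 0 0' 10; python3 go.py 468 88.5 170
```

```text
clock: 3.7
position: [536.9, 426.5, 81.2]
ee_rot: [-0.229, 0.974, 0.0, 0.001]
contact_force: [-0.1, -0.4, 3.8]
gripper_width: 16.2
grasp_force: 58.4
clk 3.7 pos [536.9 426.5  81.2] w 16.2 F [-0.1 -0.4  3.8] j [ 0.91  0.63 -0.03  0.   -0.92 -2.02]
ideal-quat err [-0.0004 -0.0017  0.0589] tool y [-0.445  0.896  0.   ]
shift [ 212.  -272.   -89.2] dist 356.2
```

```bash
python3 jog.py '0 0 -15 0 0 0;0 0 -40 0 0 0;0 0 -80 0 0 0;0 0 -110 0 0 0;0 0 -110 0 0 0;0 0 -110 0 0 0'; python3 go.py 468 88.5 190
python3 - <<'E'
from h import *
o=[]
for n,x,y in(('top',100,140),('side',180,210)):
    im=imaging.get_image(n); cv2.imwrite(f'pics/{n}2.png',im); o.append(cv2.resize(im[y:y+75,x:x+70],(400,428),interpolation=cv2.INTER_CUBIC))
cv2.imwrite('pics/m2.png',cv2.convertScaleAbs(np.hstack(o),alpha=1.5))
E
```

```text
clock: 4.3
position: [536.3, 426.0, 191.4]
ee_rot: [-0.228, 0.974, 0.001, 0.0]
contact_force: [0.6, 0.0, -1.1]
gripper_width: 16.3
grasp_force: 58.5
clk 4.3 pos [536.3 426.  191.4] w 16.3 F [ 0.6  0.  -1.1] j [ 0.91  0.52  0.09 -0.   -1.14 -2.02]
ideal-quat err [-0.0011 -0.0009  0.0596] tool y [-0.444  0.896  0.001]
shift [ 211.2 -272.     0.9] dist 344.3
```

View pics/m2.png

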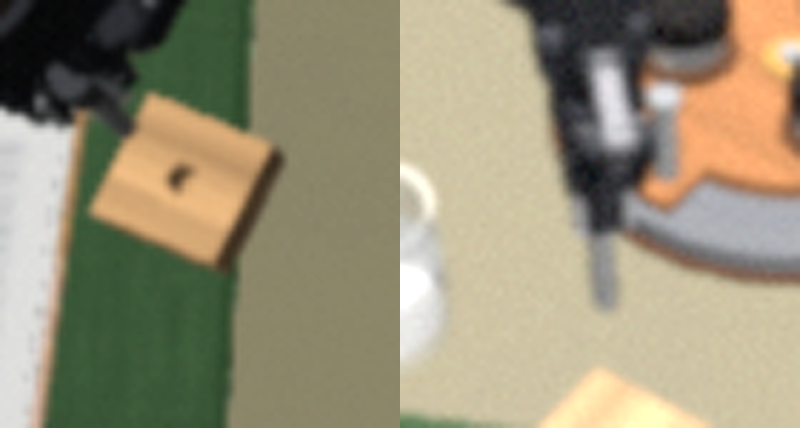

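The pin is out and held in the gripper, with its foot at crop pixels (125,131) left and (604,307) right. I'll triangulate the foot and compare it with the TCP to get the correction for the bushing.

```bash
python3 -c "
from h import *
k=70/400
a=(100+125.5*k-.5,140+131*k-.5);b=(180+204.5*k-.5,210+307.5*k-.5)
print(tri(a,b),plane('top',a,118),plane('side',b,118))
print('exp',proj('top',[536.3,426,118]),a,proj('side',[536.3,426,118]),b)
"; python3 go.py 468.2 88.5 191
```

```text
(array([535.18056446, 426.5173333 , 117.9583996 ]), np.float64(2.5341364925750836)) [536.47507212 426.61835166 118.        ] [533.85818974 426.79031859 118.        ]
exp [[121.72417111 162.50493816]] (121.4625, 162.425) [[214.33601993 262.88623535]] (215.2875, 263.3125)
clk 4.4 pos [535.7 425.4 188.9] w 15.9 F [ 0.3 -0.2 -0.7] j [ 0.91  0.53  0.09 -0.   -1.14 -2.02]
ideal-quat err [0.0005 0.003  0.0596] tool y [-0.444  0.896 -0.001]
shift [ 210.2 -271.8   -1.2] dist 343.6
```

```bash
python3 jog.py '26 -34 0 0 0 0;55 -71 0 0 0 0;84 -109 0 0 0 0;113 -147 0 0 0 0;142 -185 0 0 0 0;170 -222 0 0 0 0;195 -254 0 0 0 0;207 -269 0 0 0 0;210 -273 0 0 0 0;210 -273 0 0 0 0'; python3 jog.py '0 0 25 0 0 0;0 0 45 0 0 0;0 0 55 0 0 0;0 0 55 0 0 0;0 0 55 0 0 0';python3 go.py 469 88 89
python3 - <<'E'
from h import *
o=[]
for n,x,y in(('top',210,150),('side',235,165)):
    im=imaging.get_image(n); cv2.imwrite(f'pics/{n}3.png',im); o.append(cv2.resize(im[y:y+64,x:x+60],(400,427),interpolation=cv2.INTER_CUBIC))
cv2.imwrite('pics/m3.png',cv2.convertScaleAbs(np.hstack(o),alpha=1.5))
E
```

```text
clock: 5.4
position: [469.5, 87.5, 189.7]
ee_rot: [-0.228, 0.974, -0.0, -0.001]
contact_force: [0.3, 0.3, -0.8]
gripper_width: 16.1
grasp_force: 58.6
clock: 5.9
position: [470.5, 88.9, 135.6]
ee_rot: [-0.229, 0.973, -0.0, 0.0]
contact_force: [0.2, -0.1, -0.4]
gripper_width: 15.7
grasp_force: 58.6
clk 5.9 pos [470.5  88.9 135.6] w 15.7 F [ 0.2 -0.1 -0.4] j [ 0.53  0.26 -0.5   0.   -0.81 -1.64]
ideal-quat err [ 0.0004 -0.0003  0.058 ] tool y [-0.446  0.895 -0.   ]
shift [ 1.7 -0.1 46.6] dist 46.6
```

View pics/m3.png

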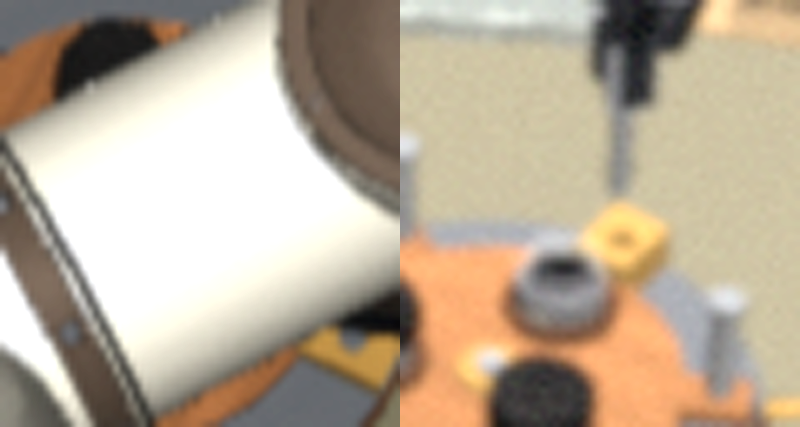

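In the side view the foot sits at (618,191) over the bushing hole at (623,237), and the top view is hidden by the arm. I'll compare foot and hole in that view.

```bash
python3 -c "
from h import *
k=60/400
f=lambda u,v:(235+(u-400+.5)*k-.5,165+(v+.5)*k-.5)
for z in(62,63,64): print(plane('side',f(618,191),z))
print(plane('side',f(623,237),40)); P=[arm.read_state()['position'] for _ in range(3)]; print(P)"
```

```text
[469.30287994  85.07888136  62.        ]
[469.13720289  86.29809333  63.        ]
[468.97152583  87.5173053   64.        ]
[465.41671085  89.77152694  40.        ]
[array([470.60692349,  88.74166491, 136.18199537]), array([470.60692349,  88.74166491, 136.18199537]), array([470.60692349,  88.74166491, 136.18199537])]
```

```bash
python3 jog.py '2 0.5 8 0 0 0;2 0.5 16 0 0 0;2 0.5 20 0 0 0;2 0.5 24 0 0 0;2 0.5 28 0 0 0;2 0.5 30 0 0 0;2 0.5 30 0 0 0'; python3 go.py 469 88 89
```

```text
clock: 6.7
position: [467.9, 87.7, 105.0]
ee_rot: [-0.228, 0.974, -0.0, -0.0]
contact_force: [0.1, 0.4, -0.3]
gripper_width: 15.9
grasp_force: 58.6
clk 6.7 pos [467.9  87.7 105. ] w 15.9 F [ 0.1  0.4 -0.3] j [ 0.53  0.3  -0.54 -0.   -0.73 -1.64]
ideal-quat err [-0.      0.0002  0.0593] tool y [-0.445  0.896  0.   ]
shift [-1.1 -0.3 16. ] dist 16.1
```

```bash
python3 jog.py '0 0 4 0 0 0;0 0 8 0 0 0;0 0 11 0 0 0;0 0 11 0 0 0'; python3 jog.py '0 0 2 0 0 0;0 0 4 0 0 0;0 0 5 0 0 0;0 0 5 0 0 0'; python3 go.py 469 88 89
```

```text
clock: 7.1
position: [467.8, 87.8, 93.9]
ee_rot: [-0.228, 0.974, 0.0, -0.0]
contact_force: [0.2, 0.5, -0.4]
gripper_width: 15.9
grasp_force: 58.6
clock: 7.5
position: [467.9, 87.8, 89.3]
ee_rot: [-0.228, 0.974, 0.0, 0.0]
contact_force: [0.6, 1.4, -1.3]
gripper_width: 15.6
grasp_force: 58.7
clk 7.5 pos [467.9  87.8  89.3] w 15.6 F [ 0.6  1.4 -1.3] j [ 0.53  0.33 -0.56 -0.   -0.69 -1.64]
ideal-quat err [-0.     -0.0002  0.0592] tool y [-0.445  0.896  0.   ]
shift [-1.1 -0.3  0.3] dist 1.1
```

```bash
python3 jog.py '0 0 0 0 0 0;0 0 0 0 0 0;0 0 0 0 0 0;0 0 0 0 0 0' 45; python3 jog.py '0 0 -10 0 0 0;0 0 -40 0 0 0;0 0 -80 0 0 0;0 0 -80 0 0 0'; python3 - <<'E'
from h import *
o=[]
for n,x,y in(('top',170,130),('side',190,160)):
    im=imaging.get_image(n); cv2.imwrite(f'pics/{n}4.png',im); o.append(cv2.resize(im[y:y+107,x:x+100],(400,428),interpolation=cv2.INTER_CUBIC))
cv2.imwrite('pics/m4.png',cv2.convertScaleAbs(np.hstack(o),alpha=1.5))
E
```

```text
clock: 7.9
position: [467.7, 87.6, 89.3]
ee_rot: [-0.228, 0.974, -0.0, -0.0]
contact_force: [-0.5, -0.0, -0.4]
gripper_width: 45.1
grasp_force: 0.0
clock: 8.3
position: [471.2, 89.1, 175.2]
ee_rot: [-0.229, 0.973, 0.001, 0.006]
contact_force: [1.2, 0.7, -0.2]
gripper_width: 45.0
grasp_force: 0.0
```

View pics/m4.png

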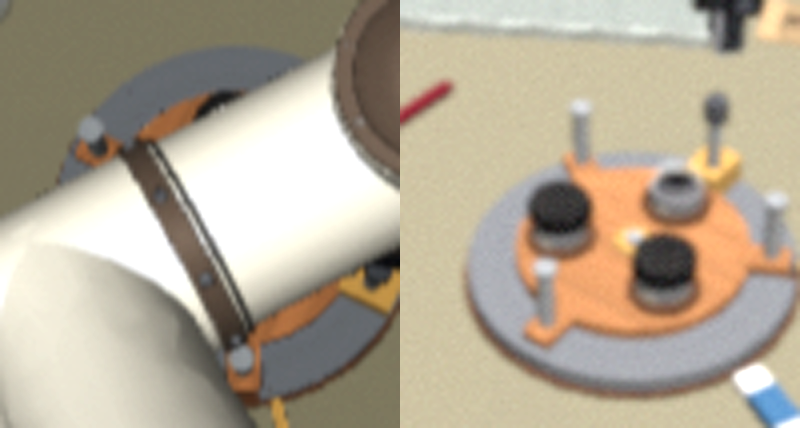

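The pin stands upright in the bushing, with its head at (716,108) and shaft into the block at (715,165) in the side view. The robot is clear of it. I'll push post1, opposite the bushing, with the fingers loosely around the post and following the arc.

```bash
python3 go.py 551.6 267.1 169.5
```

```text
clk 8.4 pos [468.2  88.  170.8] w 45.1 F [-0.6 -0.1 -0.7] j [ 0.53  0.21 -0.46 -0.   -0.9  -1.64]
ideal-quat err [-0.0003 -0.0033  0.0595] tool y [-0.444  0.896  0.   ]
shift [-154.3  123.4    1.9] dist 197.6
```

```bash
python3 jog.py '-30 24 0 0 0 -0.1;-65 52 0 0 0 -0.24;-100 80 0 0 0 -0.38;-130 104 0 0 0 -0.52;-148 119 0 0 0 -0.65;-154 123.4 0 0 0 -0.673;-154 123.4 0 0 0 -0.673;-154 123.4 0 0 0 -0.673'; python3 go.py 551.6 267.1 75
python3 - <<'E'
from h import *
o=[]
for n,x,y in(('top',150,120),('side',190,160)):
    im=imaging.get_image(n); cv2.imwrite(f'pics/{n}5.png',im); o.append(cv2.resize(im[y:y+107,x:x+100],(400,428),interpolation=cv2.INTER_CUBIC))
cv2.imwrite('pics/m5.png',cv2.convertScaleAbs(np.hstack(o),alpha=1.5))
E
```

```text
clock: 9.2
position: [550.0, 265.5, 168.5]
ee_rot: [-0.536, 0.844, -0.0, -0.001]
contact_force: [-0.4, -0.4, -0.6]
gripper_width: 45.2
grasp_force: 0.0
clk 9.2 pos [550.  265.5 168.5] w 45.2 F [-0.4 -0.4 -0.6] j [ 0.71  0.43 -0.14 -0.   -1.01 -1.15]
ideal-quat err [-6.000e-04  2.400e-03 -6.116e-01] tool y [-0.905  0.425  0.001]
shift [-2.3 -0.9 93.5] dist 93.5
```

View pics/m5.png

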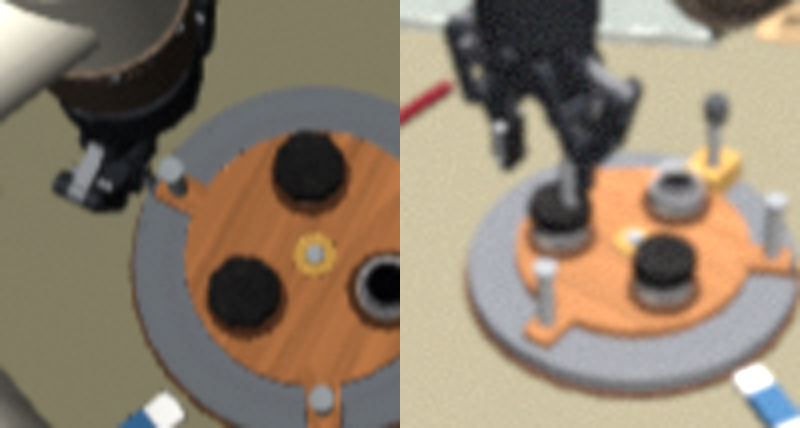

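The open gripper is above post1 (post head at (172,172) left and (545,270) right), and the pin is undisturbed at (715,108). I'll lower the fingers around the post.

```bash
python3 jog.py '-1 -0.5 25 0 0 0;-1 -0.5 50 0 0 0;-1 -0.5 70 0 0 0;-1 -0.5 70 0 0 0'; python3 jog.py '0 0 10 0 0 0;0 0 20 0 0 0;0 0 24 0 0 0;0 0 24 0 0 0'; python3 go.py 551.6 267.1 75
```

```text
clock: 9.7
position: [549.8, 265.2, 96.7]
ee_rot: [-0.536, 0.844, -0.0, -0.003]
contact_force: [-1.1, 0.3, -0.7]
gripper_width: 45.0
grasp_force: 0.0
clock: 10.1
position: [551.5, 267.2, 74.9]
ee_rot: [-0.537, 0.844, -0.0, -0.0]
contact_force: [-0.3, -0.0, -0.3]
gripper_width: 44.9
grasp_force: 0.0
clk 10.1 pos [551.5 267.2  74.9] w 44.9 F [-0.3 -0.  -0.3] j [ 0.71  0.53 -0.23 -0.   -0.81 -1.15]
ideal-quat err [-2.000e-04  9.000e-04 -6.136e-01] tool y [-0.906  0.423  0.   ]
shift [ 0.  -0.1 -0.1] dist 0.1
```

```bash
cat > ok.py <<'E'
import sys
from h import *
s=arm.read_state(); M=R.from_quat(s['ee_rot']).as_matrix(); p=s['position'][:2]-[509.7,177.4]
f=s['contact_force']; ft=f@M[:,1]
print('clk %.2f phi %.3f r %.1f Ft %.1f F %s w %.1f grip %.1f'%(s['clock'],np.arctan2(p[1],p[0]),np.hypot(*p),ft,f.round(1),s['gripper_width'],s['grasp_force']))
sys.exit(ft>float(sys.argv[1]))
E
python3 jog.py '0 -3 0 0 0 .03;0.2 -6 0 0 0 .06;0.4 -9 0 0 0 .09;0.7 -11.9 0 0 0 .12;1.1 -14.8 0 0 0 .15;1.6 -17.7 0 0 0 .18;2.2 -20.6 0 0 0 .21;2.8 -23.5 0 0 0 .24;3.6 -26.4 0 0 0 .27;4.4 -29.3 0 0 0 .30' >/dev/null; python3 ok.py 6
```

```text
clk 11.10 phi 0.833 r 99.3 Ft 1.8 F [-1.9  0.6  0.9] w 44.9 grip 1.1False
```

```bash
python3 jog.py '0 -3 0 0 0 .03;0.2 -6 0 0 0 .06;0.4 -9 0 0 0 .09;0.7 -11.9 0 0 0 .12;1.1 -14.8 0 0 0 .15;1.6 -17.7 0 0 0 .18;2.2 -20.6 0 0 0 .21;2.8 -23.5 0 0 0 .24;3.6 -26.4 0 0 0 .27;4.4 -29.3 0 0 0 .30' >/dev/null; python3 ok.py 6 && python3 jog.py '0 -2 0 0 0 .02;0.1 -4 0 0 0 .04;0.2 -6 0 0 0 .06;0.3 -7.9 0 0 0 .08;0.5 -9.9 0 0 0 .10' >/dev/null; python3 ok.py 6
```

```text
clk 12.10 phi 0.533 r 99.3 Ft 1.8 F [-2.3  0.8  1.5] w 45.3 grip 1.0
clk 12.10 phi 0.533 r 99.3 Ft 1.8 F [-2.3  0.8  1.5] w 45.3 grip 1.0False
False
```

```bash
sed -i 's/sys.exit(ft>/sys.exit(int(ft>/; s/argv\[1\]))$/argv[1])))/' ok.py; python3 ok.py 6 && python3 jog.py '0 -2 0 0 0 .02;0.1 -4 0 0 0 .04;0.2 -6 0 0 0 .06;0.3 -7.9 0 0 0 .08;0.5 -9.9 0 0 0 .10' >/dev/null; python3 ok.py 5 && python3 jog.py '0 -1 0 0 0 .01;0 -2 0 0 0 .02' >/dev/null; python3 ok.py 5 && python3 jog.py '0 -1 0 0 0 .01;0 -2 0 0 0 .02' >/dev/null; python3 ok.py 5
```

```text
clk 12.10 phi 0.533 r 99.3 Ft 1.8 F [-2.3  0.8  1.5] w 45.3 grip 1.0
clk 12.60 phi 0.434 r 99.3 Ft 2.2 F [-3.1  1.   1.8] w 44.9 grip 1.0
clk 12.80 phi 0.414 r 99.3 Ft 2.6 F [-2.4  1.8  0.6] w 44.8 grip 1.0
clk 13.00 phi 0.394 r 99.3 Ft 2.3 F [-2.5  1.5  1.6] w 44.8 grip 1.0
```

```bash
J="python3 ok.py 5"; 
python3 jog.py '0 -1 0 0 0 .01;0 -2 0 0 0 .02' >/dev/null && $J &&
python3 jog.py '0 -1 0 0 0 .01;0 -2 0 0 0 .02' >/dev/null && $J &&
python3 jog.py '0 -1 0 0 0 .01;0 -2 0 0 0 .02' >/dev/null && $J &&
python3 jog.py '0 -1 0 0 0 .01;0 -2 0 0 0 .02' >/dev/null && $J &&
python3 jog.py '0 -1 0 0 0 .01;0 -2 0 0 0 .02' >/dev/null && $J &&
python3 jog.py '0 -1 0 0 0 .01;0 -2 0 0 0 .02' >/dev/null && $J &&
python3 jog.py '0 -1 0 0 0 .01;0 -2 0 0 0 .02' >/dev/null && $J &&
python3 jog.py '0 -1 0 0 0 .01;0 -2 0 0 0 .02' >/dev/null && $J
```

```text
clk 13.20 phi 0.374 r 99.4 Ft 2.2 F [-2.3  1.5 -0.1] w 45.0 grip 1.0
clk 13.40 phi 0.354 r 99.4 Ft 2.1 F [-2.5  1.3  0.1] w 44.8 grip 1.0
clk 13.60 phi 0.334 r 99.4 Ft 1.2 F [-2.   0.6  0.3] w 45.0 grip 0.9
clk 13.80 phi 0.314 r 99.4 Ft 2.4 F [-2.   1.8  1.6] w 45.0 grip 0.9
clk 14.00 phi 0.293 r 99.4 Ft 2.7 F [-2.1  2.1  0.3] w 44.7 grip 0.9
clk 14.20 phi 0.274 r 99.5 Ft 1.9 F [-2.3  1.3  0.1] w 44.9 grip 0.9
clk 14.40 phi 0.253 r 99.5 Ft 1.7 F [-2.2  1.2  0.9] w 44.9 grip 0.9
clk 14.60 phi 0.233 r 99.5 Ft 2.2 F [-3.   1.5  0.4] w 44.8 grip 0.9
```

```bash
J="python3 ok.py 5"; 
python3 jog.py '0 -1 0 0 0 .01;0 -2 0 0 0 .02' >/dev/null && $J &&
python3 jog.py '0 -1 0 0 0 .01;0 -2 0 0 0 .02' >/dev/null && $J &&
python3 jog.py '0 -1 0 0 0 .01;0 -2 0 0 0 .02' >/dev/null && $J &&
python3 jog.py '0 -1 0 0 0 .01;0 -2 0 0 0 .02' >/dev/null && $J &&
python3 jog.py '0 -1 0 0 0 .01;0 -2 0 0 0 .02' >/dev/null && $J &&
python3 jog.py '0 -1 0 0 0 .01;0 -2 0 0 0 .02' >/dev/null && $J &&
python3 jog.py '0 -1 0 0 0 .01;0 -2 0 0 0 .02' >/dev/null && $J &&
python3 jog.py '0 -1 0 0 0 .01;0 -2 0 0 0 .02' >/dev/null && $J
```

```text
clk 14.80 phi 0.213 r 99.5 Ft 3.1 F [-2.3  2.7 -0.3] w 45.0 grip 0.9
clk 15.00 phi 0.193 r 99.6 Ft 2.1 F [-1.6  1.8 -0.5] w 44.9 grip 0.9
clk 15.20 phi 0.173 r 99.6 Ft 1.3 F [-2.5  0.9  0.1] w 45.0 grip 0.9
clk 15.40 phi 0.153 r 99.6 Ft 1.9 F [-1.2  1.8  1.2] w 44.7 grip 0.9
clk 15.60 phi 0.133 r 99.7 Ft 2.0 F [-1.9  1.8 -0. ] w 44.8 grip 0.9
clk 15.80 phi 0.113 r 99.7 Ft 0.5 F [-1.4  0.3  0.1] w 45.1 grip 0.9
clk 16.00 phi 0.093 r 99.7 Ft 1.4 F [-2.   1.2 -0.7] w 45.1 grip 0.9
clk 16.20 phi 0.073 r 99.7 Ft 2.0 F [-1.8  1.9 -0.3] w 45.2 grip 0.9
```

```bash
J="python3 ok.py 5"; 
python3 jog.py '0 -1 0 0 0 .01;0 -2 0 0 0 .02' >/dev/null && $J &&
python3 jog.py '0 -1 0 0 0 .01;0 -2 0 0 0 .02' >/dev/null && $J &&
python3 jog.py '0 -1 0 0 0 .01;0 -2 0 0 0 .02' >/dev/null && $J &&
python3 jog.py '0 -1 0 0 0 .01;0 -2 0 0 0 .02' >/dev/null && $J &&
python3 jog.py '0 -1 0 0 0 .01;0 -2 0 0 0 .02' >/dev/null && $J &&
python3 jog.py '0 -1 0 0 0 .01;0 -2 0 0 0 .02' >/dev/null && $J
```

```text
clk 16.40 phi 0.053 r 99.8 Ft 2.1 F [-2.4  2.  -0.5] w 45.1 grip 0.9
clk 16.60 phi 0.033 r 99.8 Ft 1.3 F [-2.4  1.2  1.1] w 45.0 grip 0.9
clk 16.80 phi 0.013 r 99.8 Ft 1.7 F [-1.4  1.7 -0.3] w 44.6 grip 0.8
clk 17.00 phi -0.008 r 99.9 Ft 0.8 F [-0.7  0.8 -0.2] w 44.9 grip 0.7
clk 17.20 phi -0.028 r 99.9 Ft 1.2 F [-0.5  1.2 -0.3] w 44.9 grip 0.7
clk 17.40 phi -0.048 r 99.9 Ft 1.7 F [-1.4  1.8 -0.6] w 44.8 grip 0.7
```

```bash
python3 - <<'E'
from h import *
o=[]
for n,x,y in(('top',180,130),('side',205,170)):
    im=imaging.get_image(n); cv2.imwrite(f'pics/{n}6.png',im); o.append(cv2.resize(im[y:y+107,x:x+100],(400,428),interpolation=cv2.INTER_CUBIC))
cv2.imwrite('pics/m6.png',cv2.convertScaleAbs(np.hstack(o),alpha=1.5))
E
```

```text
(no output)
```

View pics/m6.png

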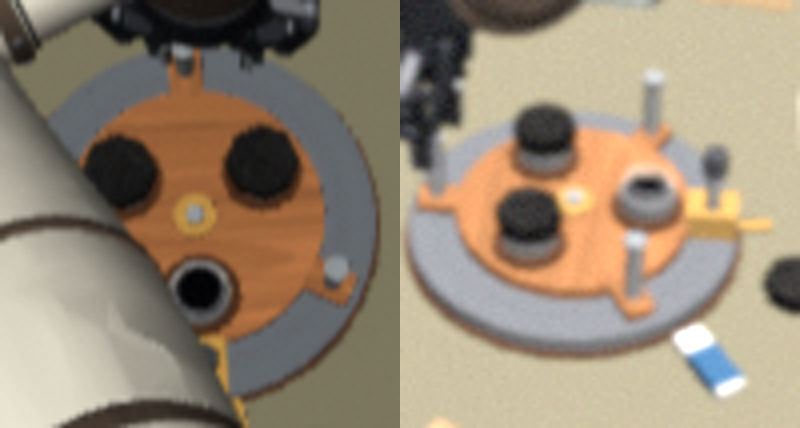

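The top view shows the open jar at the front with the bushing near (213,355), slightly past the pointer. In the side view the pin head is at (714,158) and the block at (713,208). The head looks low, so I'll compare it with projections for a standing and a fallen pin.

```bash
python3 - <<'E'
from h import *
for n,sx,sy,hz,hole in(('side',190,160,(715.5,108),(715,163)),):
    pass
c=np.array([509.7,177.4])
print('ref start head',proj('side',[*(c+98*np.array([np.cos(-2.008),np.sin(-2.008)])),88]),'seen',190+315.5/4-.5,160+108/4-.5)
for fp in(.06,.1,.14,.18):
    b=c-98*np.array([np.cos(fp),np.sin(fp)]); print(fp,'up',proj('side',[*b,88]),'down',proj('side',[*b,76]),'hole',proj('side',[*b,40]))
im=cv2.imread('pics/side6.png')[195:225,270:298].astype(int)
m=(im.max(2)<85).astype(np.uint8); k,l,st,ce=cv2.connectedComponentsWithStats(m); print(ce[1:]+[270,195],st[1:])
E
```

```text
ref start head [[267.78538872 187.07359013]] seen 268.375 186.5
0.06 up [[283.13712346 208.19342413]] down [[282.86611214 211.47712111]] hole [[282.07193536 221.06909788]]
0.1 up [[283.21853648 207.25783247]] down [[282.94780641 210.53930185]] hole [[282.15437917 220.12568515]]
0.14 up [[283.24248325 206.32299009]] down [[282.97241416 209.60221018]] hole [[282.18085175 219.18293189]]
0.18 up [[283.20937308 205.3903917 ]] down [[282.94033693 208.66734467]] hole [[282.15173243 218.24234652]]
[[283.2 211. ]
 [270.  216.5]] [[11 13  6  8 35]
 [ 0 20  1  4  4]]
```

```bash
python3 - <<'E'
from h import *
c=np.array([509.7,177.4])
for n,uv,off in(('top',(180+337.5/4-.5,130+268.5/4-.5),60),('side',(205+252.5/4-.5,170+76.5/4-.5),60),('side',(205+235.5/4-.5,170+240.5/4-.5),-60)):
    p=plane(n,uv,82)[:2]-c; print(n,np.hypot(*p),'fp',(np.arctan2(p[1],p[0])-np.radians(off)-np.pi+np.pi)%(2*np.pi)-np.pi)
a=cv2.imread('pics/side6.png')[198:228,270:298]; cv2.imwrite('pics/z6.png',cv2.convertScaleAbs(cv2.resize(a,(560,600),interpolation=cv2.INTER_CUBIC),alpha=1.6))
E
python3 ok.py 5
```

```text
top 97.90819552971678 fp 0.10089747501908519
side 98.11937387307216 fp 0.09013840275984464
side 100.52873513648045 fp 0.09770507809299023
clk 17.50 phi -0.049 r 100.0 Ft 1.2 F [-0.1  1.2 -0.7] w 45.5 grip 0.3
```

View pics/z6.png

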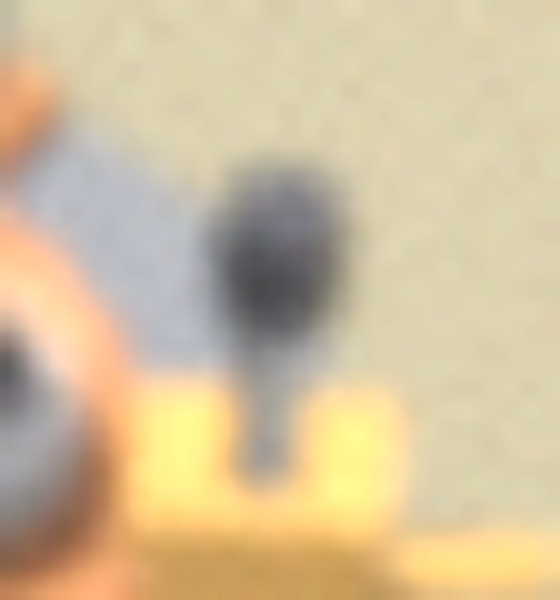

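The head centre is at row 210.1. At the measured angle (0.097) the projection gives about 206.7 for a standing pin and 209.9 for a fallen one, and only about 26 mm of shaft shows above the block. The pin has dropped the full 12 mm into the notch, so I stop pushing, centre the fingers on the post and lift away.

```bash
python3 jog.py '0 5 0 0 0 0;0 10 0 0 0 0;0 14 0 0 0 0;0 14 0 0 0 0' >/dev/null; python3 ok.py 5; python3 jog.py '0 14 -15 0 0 0;0 14 -50 0 0 0;0 14 -95 0 0 0;0 14 -140 0 0 0;0 14 -140 0 0 0' | head -2; python3 jog.py '0 40 0 0 0 0;0 80 0 0 0 0;0 120 0 0 0 0;0 150 0 0 0 0;0 150 0 0 0 0;0 150 0 0 0 0';  python3 - <<'E'
from h import *
o=[]
for n,x,y in(('top',180,130),('side',205,170)):
    im=imaging.get_image(n); cv2.imwrite(f'pics/{n}7.png',im); o.append(cv2.resize(im[y:y+107,x:x+100],(400,428),interpolation=cv2.INTER_CUBIC))
cv2.imwrite('pics/m7.png',cv2.convertScaleAbs(np.hstack(o),alpha=1.5))
E
```

```text
clk 17.90 phi 0.100 r 101.1 Ft -0.6 F [ 0.6 -0.6  0.9] w 45.0 grip 0.0
clock: 18.4
position: [614.3, 202.1, 223.8]
clock: 19.0
position: [617.2, 351.0, 214.5]
ee_rot: [0.023, 1.0, -0.0, -0.0]
contact_force: [0.9, -1.0, -0.3]
gripper_width: 45.1
grasp_force: 0.0
```

View pics/m7.png

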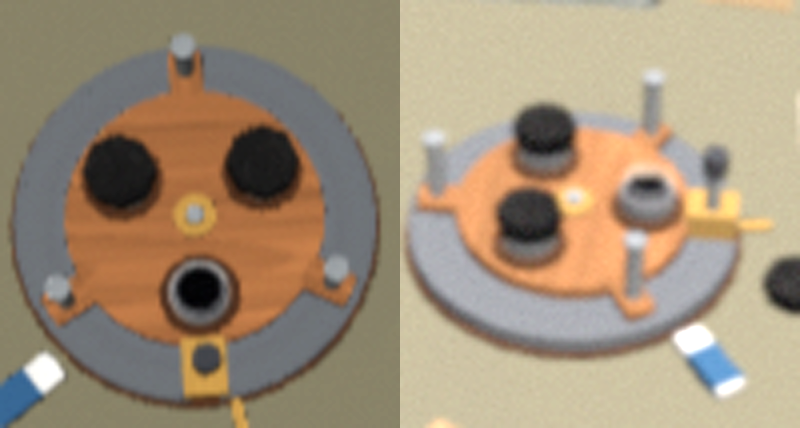

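The arm is clear and the pin head is at (206,358) in the top view and (714,159) in the side view, with the open jar at the front. I'll triangulate the head for a last check.

```bash
python3 - <<'E'
from h import *
a=(180+206.5/4-.5,130+358.5/4-.5); b=(205+314.5/4-.5,170+159.5/4-.5)
print(tri(a,b))
c=np.array([509.7,177.4])
for n,uv,off in(('top',(180+337.5/4-.5,130+268.5/4-.5),60),('top',(180+58/4-.5,130+287.5/4-.5),-60),('top',(180+182.5/4-.5,130+45.5/4-.5),180)):
    p=plane(n,uv,82)[:2]-c; print('fp',(np.arctan2(p[1],p[0])-np.radians(off)+np.pi)%(2*np.pi)-np.pi+np.pi)
p=plane('top',(180+240/4,130+400/4),3)
E
```

```text
(array([412.49882455, 166.29529575,  79.21272684]), np.float64(0.8517412761903576))
fp 0.10089747501908519
fp 0.08955851196035791
fp 0.0969467644831008
```

The head now measures 79.2 mm. In the stand it read 83.7 mm for a true 80 mm, so it is really at about 75.5 mm, against 76 mm expected for a fallen pin and 88 mm for a standing one. I'll hand in.

```bash
python3 -c "
from bench import arm, imaging, job_done
print(job_done())"
```

```text
the job is handed in; nothing more can be done
None
```

The job is handed in: the pin fell by itself into the ring's notch, locking the carousel with the open jar at the front, and the arm backed clear; I knew it had caught from the camera rather than by feel, because I stopped before the push force rose.

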